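# Change the dead weights on a hardness tester's weight carrier

## Task

The weight carrier for the hardness tester is loaded wrongly: take the middle weight out of its stack of three and put it over the post of the square black storage stand. Then add the two loose weights from the bench, so that the carrier's post holds four weights, lying flat on one another, ordered from the widest at the bottom to the narrowest at the top (the narrow weight now on top comes back on top; the rubber pad is there to set it aside meanwhile). Do not knock over or push away the glass beaker or the jar.

Things in the scene. Friction and masses are not known exactly. Their poses are not given: they have to be found in the camera images.
- carrier: weight carrier, fixed to the bench: a round white base 92 mm across and 12 mm thick with a thin upright steel post (8 mm diameter, last 10 mm pointed) at its centre, reaching 80 mm above the bench; origin at the centre of the base's underside, on the bench. At the start it carries three weights
- stand: storage stand, fixed to the bench: a square black plastic base 84 x 84 mm, 12 mm thick, with a thin upright steel post (8 mm diameter, last 10 mm pointed) at its centre, reaching 42 mm above the bench, empty at the start; origin at the centre of the base's underside, on the bench
- pad: flat black rubber pad, 90 x 60 mm, 4 mm thick, fixed to the bench, empty: a free place to set a weight aside; origin at the centre of its underside, z up
- weight_base: plain brass ring-shaped disc weight, outer diameter 72 mm, 14 mm thick, with an 18 mm through hole; origin at the centre of its underside, z up. The lowest weight on the carrier at the start, resting on its base; it stays there. About 0.42 kg
- weight_wrong: plain brass ring-shaped disc weight, outer diameter 50 mm, 14 mm thick, with an 18 mm through hole; origin at the centre of its underside, z up. The middle weight of the carrier's stack at the start, lying on the 72 mm one; it belongs on the storage stand. About 0.19 kg
- weight_top: plain brass ring-shaped disc weight, outer diameter 32 mm, 14 mm thick, with an 18 mm through hole; origin at the centre of its underside, z up. The top weight of the carrier's stack at the start, lying on the 50 mm one; it must be on top again at the end. About 0.065 kg
- weight_wide: plain brass ring-shaped disc weight, outer diameter 60 mm, 14 mm thick, with an 18 mm through hole; origin at the centre of its underside, z up. The wider of the two loose weights lying flat on the bench; it goes onto the carrier directly on the 72 mm weight. About 0.28 kg
- weight_narrow: plain brass ring-shaped disc weight, outer diameter 42 mm, 14 mm thick, with an 18 mm through hole; origin at the centre of its underside, z up. The narrower of the two loose weights lying flat on the bench; it goes onto the carrier on the 60 mm weight, under the 32 mm one. About 0.125 kg
- beaker: empty glass beaker, about 66 mm across, 85 mm tall, standing loose on the bench; a bystander; origin at the centre of its underside
- jar: closed white jar, 56 mm across, 65 mm tall, standing loose on the bench; a bystander; origin at the centre of its underside
Not all that is in view belongs to the job. What is shaped like the weight_base but blue or red is not meant.

How it is judged:
At the end, for the whole second after the job is handed in: On the carrier's post lie, from the bottom up, the 72, 60, 42 and 32 mm weights, each flat on the one below (height within 4 mm, tilt under 0.1 rad, centre within 8 mm of the post's axis); the 50 mm weight lies flat on the storage stand's base over its post (same tolerances); all at rest (horizontal distance between each of weight_base, weight_wide, weight_narrow, weight_top and carrier below 0.008 m and z of weight_base in the frame of carrier between 0.008 and 0.016 m and angle between each of weight_base, weight_wide, weight_narrow, weight_top, weight_wrong's own z axis and vertical below 0.1 rad and linear speed of each of weight_base, weight_wide, weight_narrow, weight_top, weight_wrong below 0.02 m/s and angular speed of each of weight_base, weight_wide, weight_narrow, weight_top, weight_wrong below 0.2 rad/s and z of weight_wide in the frame of carrier between 0.022 and 0.03 m and z of weight_narrow in the frame of carrier between 0.036 and 0.044 m and z of weight_top in the frame of carrier between 0.05 and 0.058 m and horizontal distance between weight_wrong and stand below 0.008 m and z of weight_wrong in the frame of stand between 0.008 and 0.016 m); the robot touches nothing.
It fails at once if the beaker is knocked over or pushed more than 30 mm (distance of beaker from where it was at the start of the episode above 0.03 m or angle between beaker's own z axis and vertical above 0.5 rad).
It fails at once if the jar is knocked over or pushed more than 30 mm (distance of jar from where it was at the start of the episode above 0.03 m or angle between jar's own z axis and vertical above 0.5 rad).
It also fails if it takes over 115 s, if anything falls off the work surface, if the arm or the gripper's body presses on something with over 40 N, if the wrist force passes 120 N, or if a joint passes its speed limit or range.

## Robot

A 6-joint arm with a two-finger parallel gripper is mounted at the origin on the work surface. World frame = base frame: x ahead of the robot, y to its left, z up, the work surface at z = 0. Lengths are in m, angles in rad, forces in N, time in s.
With the tool pointing down it reaches from about 0.275 to 0.85 m from the base axis. Payload 19 kg.
Tool frame: the origin (TCP) lies midway between the tips of the shut fingers; the grasp point (between the pads) lies 19 mm behind it (grasp_offset is the z of the grasp point in the tool frame, in m); z points along the fingers, y is the line along which they close (so a half turn about z gives the same grasp; the last joint's range is limited). The gripper opens to 85 mm and grips with 20 to 120 N. Pads are 22 mm wide; open, the fingers measure 114 mm over their backs; the gripper's body (76 mm by 85 mm) begins 54 mm behind the grasp point. The pads swing forward as they close: fully open they stand 13 mm farther back than shut.
Start: joints at [-1.332, 0.15, 1.437, -0, 1.554, -0.134], TCP at [0.209, -0.535, 0.211] pointing down, gripper open.
Joint ranges: [-2.8, 2.8], [-0.68, 2.1], [0.12, 2.68], [-1.39, 4.53], [0.16, 2.79], [-2.81, 2.81]. Speed limits (rad/s): [1.89, 1.89, 2.22, 3.01, 3.01, 3.01].

## Interface

Orientations are given as a rotation vector (axis times angle).
In Python, from bench import * gives the robot as it stands. The module is installed in compiled form; this text tells all that it offers. Calls block until the motion is done:
- goto(position, orientation): joint-space move of the TCP to a pose.
- move_linear(position, ori=None, velocity=0.15): straight line of the TCP; ori=None keeps the orientation; velocity is the mean speed in m/s.
- goto_joints(angles): joint-space move.
- let_go() and gripper_close(squeeze=None): open the fingers fully, or close them until they stop; squeeze is the grip in N (None keeps the last).
- wait(seconds).
- inverse_kinematics(position, orientation): joint angles nearest the present ones, or None.
- state(): the state.
- read_camera(name): name is "scene" or "top" or "wrist"; returns the picture (420x560x3 uint8, blue, green, red); there is no depth.
- camera_info(name): a dict with "intrinsics" (3x3 intrinsics, pixels), "eye" and "attitude" of the camera in the world. Camera axes: x right, y down, z forward; pixel columns grow to the right and rows downward; lengths in m; the calibration is good to about 2 mm. A picture is of the moment at which its call begins: read the wrist's pose just before it. camera_info takes no time and is no camera call; for the wrist camera it gives the pose at the moment of the call.
A pose or a line that the arm cannot do raises Unreachable and nothing moves.
- close_job(): hands the job in; it is judged then, once.
The state is a dict: "time": time; "joint_positions": joint angles; "joint_vel": joint speeds; "effort": joint torques, N m; "position": TCP position; "tool_rot": TCP orientation; "wrist_force": force on the tool from outside, world axes, zero at the start; "torque": the same for the moment, N m; "finger_gap": finger opening in m; "gripper_force": force on a finger pad.
Only numpy, scipy, OpenCV 4.12 (cv2) and the standard library are available. Lean on these libraries where they do the work, as an engineer would, in place of code of your own. Each camera call takes 0.05 s, during which the arm holds its last target. There are 200 camera calls.

## Working session

There is one attempt and no reset: what is moved stays moved. The work goes in short steps, each a Python script; the robot and the scene stay as the last script left them, time stands still between calls to the robot, and variables do not carry over. Pictures are saved under pics/ and viewed, at most 14 in all, crops included, and the job is handed in when it is done.

```bash
mkdir -p pics; python3 - <<'E'
from bench import *
import cv2
for n in("top","scene"):
    cv2.imwrite(f"pics/{n}0.png",read_camera(n)); c=camera_info(n); print(n,c)
s=state();print(s["time"],s["tool_rot"],s["finger_gap"])
E
```

```text
top {'intrinsics': array([[434.78553308,   0.        , 277.58144407],
       [  0.        , 434.78553308, 202.96888813],
       [  0.        ,   0.        ,   1.        ]]), 'eye': array([ 0.38534534, -0.03015019,  1.06606764]), 'attitude': array([-2.20027923,  2.16962945, -0.12396048])}
scene {'intrinsics': array([[451.08973376,   0.        , 279.91271309],
       [  0.        , 451.08973376, 206.87441545],
       [  0.        ,   0.        ,   1.        ]]), 'eye': array([1.28469665, 0.31368229, 0.62321462]), 'attitude': array([-1.25072068, -2.00213607,  1.09444824])}
0.1 [-3.08613179e+00 -5.82034503e-01  8.99865845e-05] 0.08548289633632883
```

View pics/top0.png

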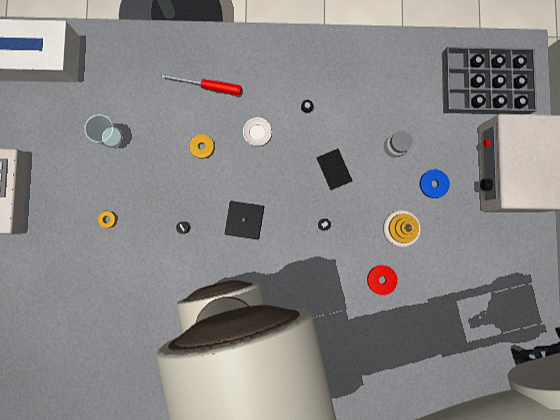

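View pics/scene0.png

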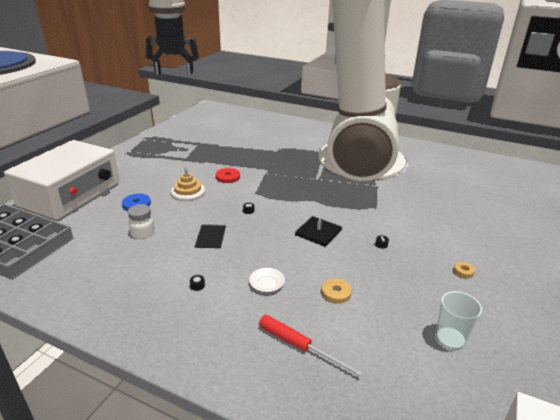

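Candidates in the top view:
- Brass rings: stack at (402,229), with its white base; loose wide at (202,146); loose narrow at (107,219).
- Not meant: blue ring (434,183), red ring (382,280), white dish (257,131, not the carrier), and the black knobs (307,106), (183,227), (324,225).
- Stand (244,220, with post), pad (334,169), jar (399,144), beaker (100,128).

I choose the brass rings, the white-based stack and the stand with its post. Next I measure them and check in a close crop.

```bash
cat > h.py <<'E'
from bench import *
import cv2, numpy as np
from scipy.spatial.transform import Rotation as R
def toplane(c,uv,z):
    d=R.from_rotvec(c["attitude"]).as_matrix()@np.linalg.inv(c["intrinsics"])@np.array([uv[0],uv[1],1.])
    e=np.array(c["eye"]); return e+d*(z-e[2])/d[2]
def topx(c,p):
    q=R.from_rotvec(c["attitude"]).as_matrix().T@(np.array(p)-c["eye"]); q=c["intrinsics"]@q; return q[:2]/q[2]
def brass(im):
    h=cv2.cvtColor(im,cv2.COLOR_BGR2HSV); return cv2.inRange(h,(12,110,60),(32,255,255))
def dark(im): return cv2.inRange(im,(0,0,0),(62,62,62))
def blobs(m,amin=60):
    cs,_=cv2.findContours(m,cv2.RETR_EXTERNAL,cv2.CHAIN_APPROX_NONE)
    return [c for c in cs if cv2.contourArea(c)>amin]
def rectify(c,ct,z):
    """contour -> metric points on plane z"""
    return np.array([toplane(c,p[0]+0.0,z)[:2] for p in ct])
def circ(c,ct,z):
    P=(rectify(c,ct,z)*1000).astype(np.float32)
    (e,ax,_)=cv2.fitEllipse(P); return np.array(e)/1000,np.array(ax)
def rect(c,ct,z):
    P=(rectify(c,ct,z)*1000).astype(np.float32)
    r=cv2.minAreaRect(P); return np.array(r[0])/1000,r[1],r[2]
E
python3 - <<'E'
from h import *
np.set_printoptions(precision=4,suppress=True)
for n in("top","scene"):
    im=cv2.imread(f"pics/{n}0.png");c=camera_info(n)
    for ct in blobs(brass(im)):
        m=cv2.moments(ct);u=(m["m10"]/m["m00"],m["m01"]/m["m00"])
        e,a=circ(c,ct,0.014); print(n,"brass",np.round(u,1),e,a)
    for ct in blobs(dark(im),200):
        x,y,w,h=cv2.boundingRect(ct)
        if w<60 and h<60: print(n,"dark",(x+w/2,y+h/2),rect(c,ct,.012),rect(c,ct,.004)[0])
c=camera_info("top");print("px base72 top",toplane(c,(403.5,229),.026),"hole top",toplane(c,(407.5,228.5),.054))
im=cv2.imread("pics/top0.png")
a=cv2.resize(im[190:270,360:450],None,fx=4,fy=4,interpolation=cv2.INTER_CUBIC)
b=cv2.resize(im[180:260,200:290],None,fx=4,fy=4,interpolation=cv2.INTER_CUBIC)
cv2.imwrite("pics/c1.png",np.hstack([a,b]))
E
```

```text
top brass [403.6 227.9] [ 0.4257 -0.3602] [68.8047 71.4557]
top brass [106.7 219.1] [0.4369 0.3571] [39.5123 42.5425]
top brass [201.4 145.9] [0.6196 0.1357] [57.0999 58.0294]
top dark (535.5, 353.5) (array([ 0.1407, -0.6757]), (44.069339752197266, 118.48274993896484), 15.007699966430664) [ 0.1388 -0.6806]
top dark (244.5, 220.0) (array([0.4401, 0.0277]), (84.64201354980469, 81.97332000732422), 82.39866638183594) [0.4405 0.0281]
top dark (334.5, 169.5) (array([ 0.5685, -0.1903]), (88.04879760742188, 59.189388275146484), 23.750207901000977) [ 0.5699 -0.1916]
top dark (502.5, 99.5) (array([ 0.7537, -0.615 ]), (41.410057067871094, 48.05155944824219), 1.1573840379714966) [ 0.7565 -0.6194]
top dark (481.0, 99.0) (array([ 0.7536, -0.5602]), (48.38469314575195, 45.34458923339844), 88.399658203125) [ 0.7564 -0.5642]
top dark (524.5, 99.0) (array([ 0.7562, -0.6714]), (49.24676513671875, 53.63276672363281), 1.1542625427246094) [ 0.759  -0.6763]
top dark (502.0, 79.0) (array([ 0.807 , -0.6146]), (44.35482406616211, 49.05872344970703), 1.220165491104126) [ 0.8102 -0.619 ]
top dark (480.5, 79.0) 
[... 634 characters left out ...]
5. ] [ 0.4083 -0.3723] [ 65.4694 111.7656]
scene brass [171.3  59.8] [-0.6603 -1.227 ] [132.445  251.4382]
scene brass [204.2  33.2] [-1.6476 -1.6805] [ 232.8533 1999.7938]
scene brass [99.9 37.7] [-1.2094 -2.2421] [ 724.4984 2662.1218]
scene dark (210.0, 236.5) (array([ 0.5822, -0.1846]), (86.62862396240234, 55.85988998413086), 23.725692749023438) [ 0.573  -0.1911]
scene dark (318.5, 231.5) (array([0.4476, 0.0301]), (83.51380920410156, 91.08264923095703), 81.38987731933594) [0.4366 0.0264]
scene dark (538.5, 44.0) (array([-2.4141,  0.5569]), (209.66717529296875, 1924.97216796875), 87.53688049316406) [-2.4625  0.5601]
px base72 top [ 0.4225 -0.3562  0.026 ] hole top [ 0.4228 -0.3568  0.054 ]
```

View pics/c1.png

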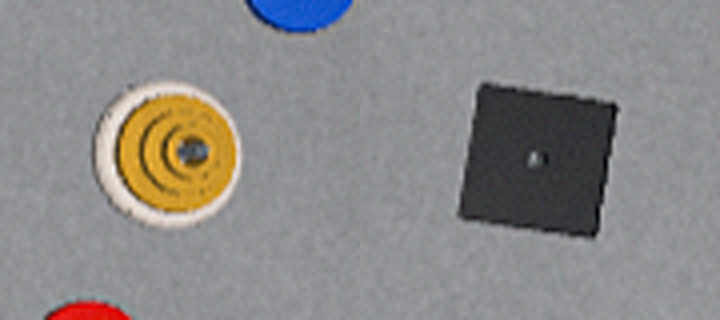

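The crop shows three brass steps on a white base with the post at about (407.5,228.5), and the black square with its post at about (244,220), so the choice is right. I now hover over the carrier and look with the wrist camera.

```bash
cat >> h.py <<'E'
R0=R.from_rotvec([-3.08613179,-.582034503,0])
def ori(x,y): return (R.from_euler('z',np.arctan2(y,x)+1.1984)*R0).as_rotvec()
def over(x,y,z): goto([x,y,z],ori(x,y))
def look(name):
    c=camera_info("wrist"); im=read_camera("wrist"); cv2.imwrite(f"pics/{name}.png",im); np.save(f"pics/{name}.npy",c,allow_pickle=True); return c,im
E
python3 - <<'E'
from h import *
over(.4225,-.356,.25)
c,im=look("w1")
print(c,state()["time"],state()["position"],topx(c,[.4225,-.356,.054]),topx(c,[.4225,-.356,.08]))
E
```

```text
{'intrinsics': array([[314.57804622,   0.        , 278.63769091],
       [  0.        , 314.57804622, 213.7046372 ],
       [  0.        ,   0.        ,   1.        ]]), 'eye': array([ 0.46930885, -0.30178176,  0.41302535]), 'attitude': array([ 2.69360701, -0.98483314, -0.14400896])} 1.2417 [ 0.42171162 -0.35695198  0.2496397 ] [278.23771377 184.99717389] [278.18652684 189.7278602 ]
```

View pics/w1.png

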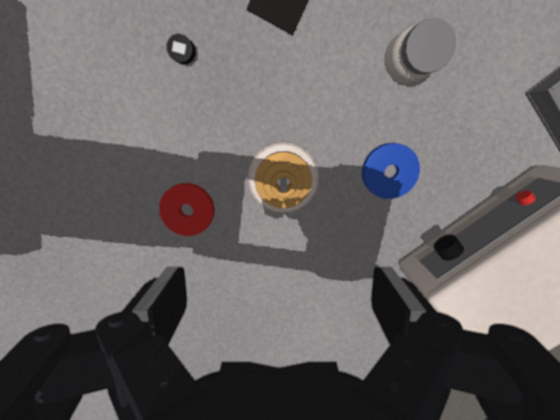

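The wrist view shows the stack with its post at about (284,183), where I predicted (278,185). Red (187,209) and blue (390,170) are the decoys. The fingers' midline is at column 278.5. I refine before grasping.

```bash
python3 - <<'E'
from h import *
np.set_printoptions(precision=4,suppress=True)
def hole(c,im,guess,z,r=14):
    # dark hole inside the brass: not-brass blob inside filled brass
    b=brass(im); return b
for k,(x,y,z) in enumerate([(.4225,-.356,.25),(.4225,-.356,.19),(.44,-.33,.25)]):
    over(x,y,z); wait(.4); c,im=look(f"w2{k}")
    print("tcp",state()["position"], "R z",R.from_rotvec(state()["tool_rot"]).as_matrix()[:,2])
    bs=sorted(blobs(brass(im),150),key=cv2.contourArea)[::-1][:2]
    for ct in bs:
        x0,y0,w,h=cv2.boundingRect(ct); print((x0,y0,w,h),circ(c,ct,.026))
    p=topx(c,[.4225,-.356,.054]).astype(int)
    cv2.imwrite(f"pics/z{k}.png",cv2.resize(im[p[1]-35:p[1]+35,p[0]-35:p[0]+35],None,fx=5,fy=5,interpolation=cv2.INTER_CUBIC)); print(p-35)
cv2.imwrite("pics/zz.png",np.hstack([cv2.imread("pics/z0.png"),cv2.imread("pics/z1.png")]))
E
```

```text
tcp [ 0.4225 -0.356   0.25  ] R z [-0.0007  0.0008 -1.    ]
(256, 153, 55, 56) (array([ 0.4273, -0.3593]), array([67.9951, 68.8143]))
[243 150]
tcp [ 0.4226 -0.3561  0.1905] R z [-0.0002  0.0003 -1.    ]
(251, 158, 65, 65) (array([ 0.4273, -0.3592]), array([68.4551, 69.2404]))
[242 162]
tcp [ 0.4398 -0.3301  0.2497] R z [-0.0011  0.0012 -1.    ]
(258, 178, 54, 54) (array([ 0.4278, -0.3588]), array([67.6344, 69.4867]))
[244 176]
```

View pics/zz.png

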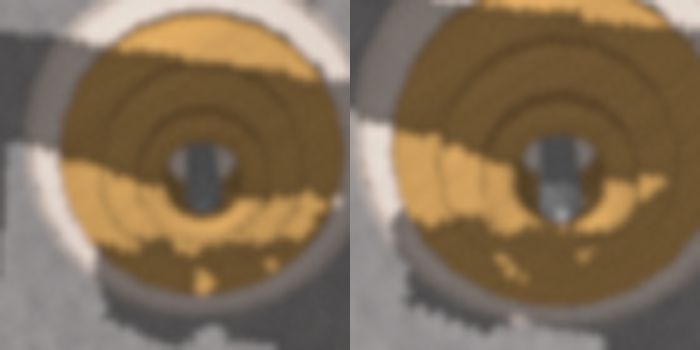

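The 72 mm disc measures the same from three wrist poses, (.4273,-.359), and fits as about 68 to 69 mm across. The crops show the steps concentric with the post. The wrist view agrees with the finger midline, so I trust it for the radial direction. I pick the 32 mm weight and set it on the pad, then look at the stand.

```bash
cat >> h.py <<'E'
C=np.array([.4272,-.3588]); PAD=np.array([.569,-.191])
def grab(x,y,z,clear,f=40):
    over(x,y,max(z+.09,.13)); wait(.25); move_linear([x,y,z],velocity=.12); gripper_close(f); wait(.2)
    g=state(); print("grip gap",round(g["finger_gap"],4),"F",np.round(g["wrist_force"],1),"pos",np.round(g["position"],4),"t",g["time"])
    move_linear([x,y,z+clear],velocity=.15)
def put(x,y,z,above):
    over(x,y,z+above); wait(.4); move_linear([x,y,z],velocity=.08); wait(.2)
    g=state(); print("put F",np.round(g["wrist_force"],1),"gap",round(g["finger_gap"],4),"pos",np.round(g["position"],4),"t",g["time"])
    let_go(); move_linear([x,y,z+max(above,.07)],velocity=.15)
E
python3 - <<'E'
from h import *
grab(*C,.0435,.075)
print(state()["finger_gap"])
put(*PAD,.0080,.07)
c,im=look("w3")
over(.440,.0277,.22); wait(.4); c,im=look("w4")
for ct in blobs(dark(im),800):
    print(cv2.boundingRect(ct),rect(c,ct,.012))
print(topx(c,[.44,.0277,.042]),state()["time"])
cv2.imwrite("pics/v4.png",np.hstack([cv2.imread("pics/w3.png"),im])[:,:,:][::1,::1]); cv2.imwrite("pics/v4.png",cv2.resize(cv2.imread("pics/v4.png"),(800,300),interpolation=cv2.INTER_AREA))
E
```

```text
grip gap 0.0046 F [-4.   3.1  4.9] pos [ 0.427  -0.3586  0.0436] t 6.1917
2.797631653254203e-05
put F [0.3 0.5 0.4] gap -0.0 pos [ 0.5692 -0.1911  0.0084] t 9.3583
(0, 266, 560, 154) (array([ 0.45565588, -0.20830978]), (852.3497924804688, 256.0262451171875), 3.7120354175567627)
(240, 143, 81, 80) (array([0.44178101, 0.02685324]), (83.67546844482422, 84.24879455566406), 82.25650024414062)
[278.12840876 188.3441432 ] 12.375
```

View pics/v4.png

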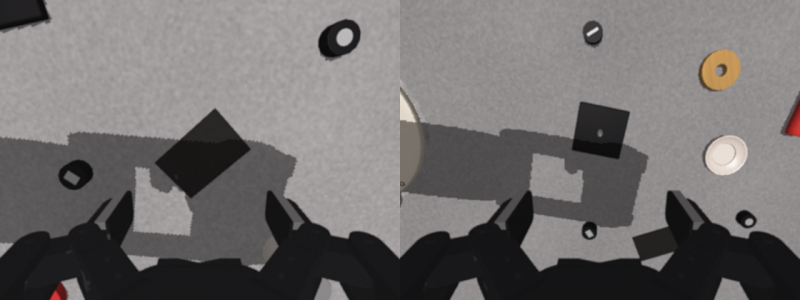

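The grip missed: the gap went to 0, nothing lies on the pad, and the stand is at (.4418,.0269) with its post visible. I look at the carrier again.

```bash
python3 - <<'E'
from h import *
im0=read_camera("top"); s=read_camera("scene")
over(.4272-.0,-.3588,.25); wait(.4); c,im=look("w5"); print(state()["time"])
z=lambda a,r,c,h,w,f:cv2.resize(a[r:r+h,c:c+w],(400,400),interpolation=cv2.INTER_CUBIC)
cv2.imwrite("pics/v5.png",np.hstack([z(im,100,200,160,160,1),z(s,150,150,80,80,1)]))
for ct in blobs(brass(im),100): print(cv2.boundingRect(ct),circ(c,ct,.026))
E
```

```text
14.3667
(251, 154, 56, 55) (array([ 0.42741357, -0.35934293]), array([68.06298828, 68.73101807]))
```

View pics/v5.png

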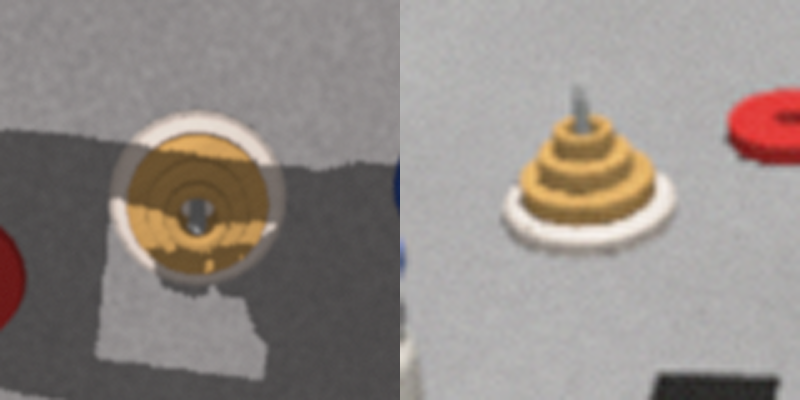

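The stack is untouched (72, 50 and 32 mm still in place), so the fingers closed clear of it. I check where the shut fingertips lie against the reported TCP.

```bash
python3 - <<'E'
from h import *
np.set_printoptions(precision=4,suppress=True)
gripper_close(20); wait(.5); c,im=look("w6"); t=read_camera("top"); cs=camera_info("top"); sc=read_camera("scene"); ss=camera_info("scene")
s=state(); p=np.array(s["position"]); print(p,s["finger_gap"],s["time"])
u=topx(c,p); ut=topx(cs,p); us=topx(ss,p); print(u,ut,us)
for a,q in((im,u),(t,ut),(sc,us)): cv2.drawMarker(a,tuple(int(round(v)) for v in q),(0,255,0),cv2.MARKER_CROSS,12,1)
q=[int(v) for v in us]; k=[int(v) for v in ut]
cv2.imwrite("pics/v6.png",np.hstack([cv2.resize(im[100:420,120:440],(400,400)),cv2.resize(sc[q[1]-70:q[1]+70,q[0]-70:q[0]+70],(400,400),interpolation=cv2.INTER_CUBIC)]))
E
```

```text
[ 0.4272 -0.3588  0.25  ] 0.00031983396764289425 15.7833
[277.4833 254.872 ] [441.6183 222.8184] [178.2734 104.0076]
```

View pics/v6.png

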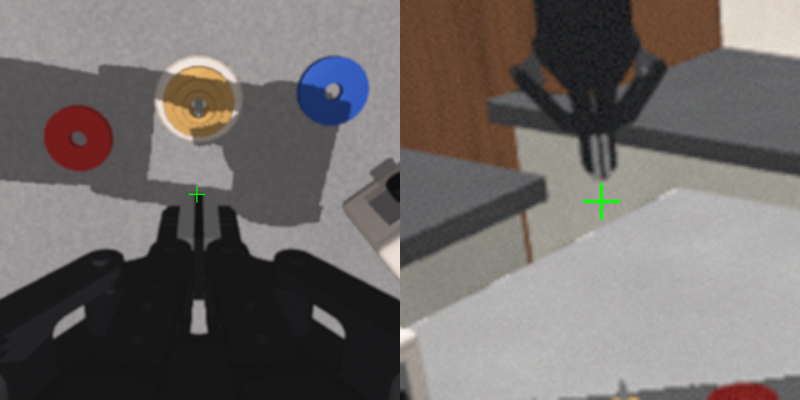

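In both views the green reported TCP lies about 19 mm ahead of the real shut fingertips: about 7 px in the scene view, and the tip shows behind it in the wrist view. I measure this by touching a bare patch of bench with shut fingers.

```bash
python3 - <<'E'
from h import *
over(.5,-.28,.08); wait(.3); move_linear([.5,-.28,.012],velocity=.1); wait(.3)
f0=state()["wrist_force"][2]; z=.012
while z>-.04:
    z-=.0015; move_linear([.5,-.28,z],velocity=.05); wait(.05); s=state(); f=s["wrist_force"][2]-f0
    if abs(f)>4: break
print(z,s["position"],s["wrist_force"],f0,s["time"])
move_linear([.5,-.28,.08]); let_go(); print(state()["time"])
E
```

```text
-0.021 [ 0.50022802 -0.28015159 -0.02017714] [-4.6267464   2.60204006 12.0525386 ] -0.48769684436546856 24.6333
26.2417
```

The shut tips touch the bench at reported z = -0.0197, so the real tips sit 19.5 mm behind the reported TCP. I apply that offset and retry.

```bash
cat >> h.py <<'E'
D=-.017   # reported TCP z minus weight's underside when held
E
python3 - <<'E'
from h import *
import sys
grab(*C,.040+D,.06)
g=state()["finger_gap"]; print(g)
if g>.025: put(*PAD,.0045+D,.07); wait(.2); c,im=look("w7")
t=read_camera("top"); cv2.imwrite("pics/t7.png",t)
for ct in blobs(brass(im),80): print(cv2.boundingRect(ct),circ(c,ct,.018))
cv2.imwrite("pics/v7.png",np.hstack([im[:300],t[80:380]][0:1]))
print(state()["time"])
E
```

```text
grip gap 0.0295 F [-1.5  2.1  7.4] pos [ 0.4273 -0.3589  0.0235] t 28.8417
0.02964854892238118
put F [-3.5  0.7  5.1] gap 0.03 pos [ 0.569  -0.191  -0.0124] t 31.9
(257, 206, 47, 49) (array([ 0.56998352, -0.19069264]), array([31.28011131, 34.41768646]))
33.4
```

View pics/v7.png

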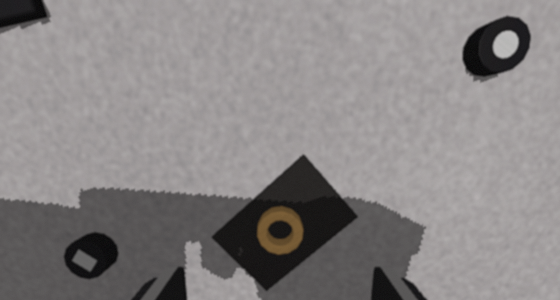

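The 32 mm weight lies on the pad at (280,230), measured at (.570,-.191), within 1 mm of the TCP. Next I move the 50 mm weight to the stand, then look at the wide one.

```bash
python3 - <<'E'
from h import *
S=(.4416,.0270)
grab(*C,.026-.018,.065)
g=state()["finger_gap"]; print(g)
if g<.04: raise SystemExit("miss")
put(*S,.0123-.018,.075); wait(.2)
over(.6196,.1357,.2); wait(.3); c,im=look("w8")
for ct in blobs(brass(im),80): print(cv2.boundingRect(ct),circ(c,ct,.014))
print(state()["time"])
over(.437,.357,.2); wait(.3); c,im2=look("w9")
for ct in blobs(brass(im2),80): print(cv2.boundingRect(ct),circ(c,ct,.014))
print(state()["time"])
t=read_camera("top"); cv2.imwrite("pics/v8.png",cv2.resize(np.hstack([im,t]),(800,300),interpolation=cv2.INTER_AREA))
E
```

```text
grip gap 0.0475 F [-1.5  2.9  8.3] pos [ 0.4274 -0.359   0.0087] t 36.4
0.04773276434244824
put F [-10.2  -0.1  12.4] gap 0.0473 pos [ 0.441   0.027  -0.0055] t 40.1
(87, 225, 48, 43) (array([0.43854446, 0.02181709]), array([51.05551147, 58.13539505]))
(256, 161, 51, 52) (array([0.62222168, 0.13569254]), array([56.9274559 , 57.93469238]))
42.7333
(263, 168, 35, 36) (array([0.43832648, 0.35827249]), array([38.91220093, 40.32751083]))
44.1917
```

View pics/v8.png

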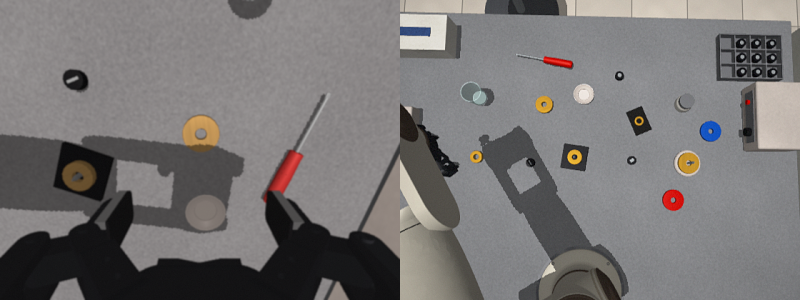

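The 50 mm weight lies on the stand, top view about (574,157), and the carrier shows only the 72 mm disc, about (688,162). The beaker and jar are untouched. Next come the 60 and 42 mm weights.

```bash
python3 - <<'E'
from h import *
for (x,y),k,bot,w in(((.6220,.1357),.019,.026,.06),((.4381,.3580),.0165,.040,.042)):
    grab(x,y,.001-k,.10)
    g=state()["finger_gap"]; print(g)
    if abs(g-w)>.008: raise SystemExit("miss")
    put(*C,bot+.0015-k,.105-bot); print(state()["time"])
over(*C,.25); wait(.3); c,im=look("w10")
for ct in blobs(brass(im),80): print(cv2.boundingRect(ct),circ(c,ct,.04))
s=read_camera("scene"); print(state()["time"])
z=lambda a,r,c,h:cv2.resize(a[r:r+h,c:c+h],(400,400),interpolation=cv2.INTER_CUBIC)
cv2.imwrite("pics/v9.png",np.hstack([z(im,130,220,120),z(s,150,150,80)]))
E
```

```text
grip gap 0.0578 F [-4.9 -1.  10.6] pos [ 0.6222  0.1357 -0.017 ] t 47.6167
0.057052725926815546
put F [-6.1  6.8  9.8] gap 0.0573 pos [ 0.4271 -0.3587  0.0091] t 52.0917
53.1667
grip gap 0.0398 F [-2.8 -2.3  9.9] pos [ 0.4382  0.358  -0.0148] t 58.025
0.03966404212359265
put F [-4.9  5.   8.2] gap 0.0396 pos [ 0.427  -0.3586  0.0252] t 62.9417
64.075
(252, 154, 55, 55) (array([ 0.42907944, -0.35729242]), array([65.50582123, 66.21623993]))
65.1417
```

View pics/v9.png

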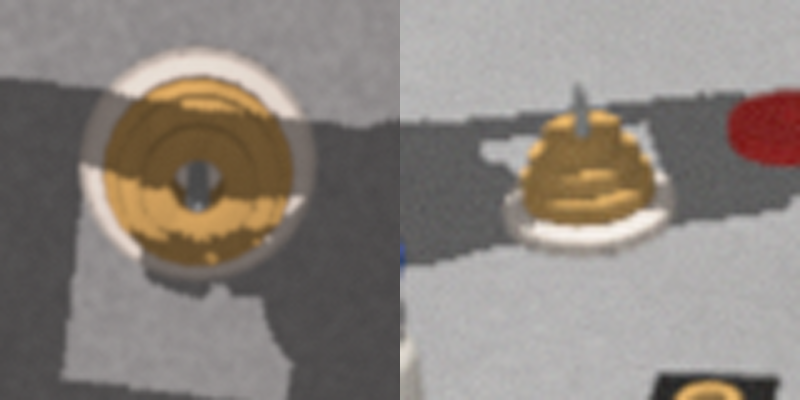

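The post stands in the hole at about (198,185) in the crop, with the 42, 60 and 72 mm weights stepping up flat in the scene view. Now the 32 mm weight goes back on top from the pad.

```bash
python3 - <<'E'
from h import *
k=.0162
grab(*PAD,.0045-k,.11)
g=state()["finger_gap"]; print(g)
if abs(g-.032)>.008: raise SystemExit("miss")
put(*C,.0555-k,.055)
over(*C,.25); wait(.3); c,im=look("w11"); s=read_camera("scene")
over(.4416,.027,.22); wait(.3); c2,im2=look("w12")
for a,b,z in((c,im,.026),(c2,im2,.026)):
    for ct in blobs(brass(b),150): print(cv2.boundingRect(ct),circ(a,ct,z))
print(state()["time"])
z=lambda a,r,c,h:cv2.resize(a[r:r+h,c:c+h],(260,260),interpolation=cv2.INTER_CUBIC)
cv2.imwrite("pics/v10.png",np.hstack([z(im,130,220,120),z(s,150,150,80),z(im2,130,220,120)]))
E
```

```text
grip gap 0.03 F [-1.9  0.5  6.2] pos [ 0.5691 -0.191  -0.0112] t 68.4833
0.029706492705100784
put F [ 0.4  0.9 -1.2] gap 0.0296 pos [ 0.4272 -0.3588  0.0391] t 71.6917
(252, 154, 55, 55) (array([ 0.42735019, -0.35933191]), array([67.9503479 , 68.68701935]))
(257, 164, 44, 44) (array([0.44203555, 0.02644552]), array([50.21650696, 50.37507248]))
75.7
```

View pics/v10.png

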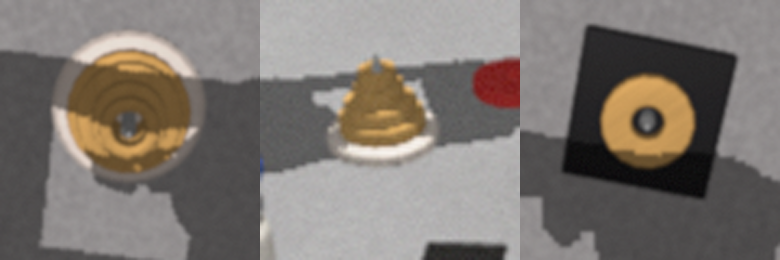

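All four weights are on the carrier's post, narrowest on top and concentric. The 50 mm disc measures 50.2 x 50.4 mm at z = 26 mm and sits centred on the stand, so it lies flat there. I hand in.

```bash
python3 -c "
from bench import *
print(close_job())"
```

```text
the job is handed in; nothing more can be done
None
```

I handed in the job: the carrier's post holds the 72, 60, 42 and 32 mm weights in that order, the 50 mm weight lies flat on the storage stand, and the beaker and jar looked untouched (no verdict came back).

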